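# Close the test fixture and hold the spring probe on the round pad

## Task

The contact disc is loaded in the test fixture: first push the fixture's open hinged cover fully down over it. Then lift the spring-tipped test probe out of its stand and, through the cover's window, hold it upright with its tip on the middle of the disc's round pad (the other two pads are square), pressing gently so that the spring tip is pushed about half-way in, never hard. Finish while still gripping the probe pressed there like that, with the cover still shut and the disc in its seat; leave the other things on the table where they are.

Things in the scene. Friction and masses are not known exactly. Their poses are not given: they have to be found in the camera images.
- fixture: Fixed test fixture: dark steel plate 120 x 120 x 12 mm on the table with six 10 mm locating pins round the disc and hinge ears at its +x side. Origin: centre of its underside (table level); x points from the front (towards the robot) to the hinge side, y along the hinge, z up. On the left or right half of the table, turned up to 0.3 rad.
- cover (a joint): Cover's hinge angle, rad: 0 = shut (level, at its stop, upper face 42.5 mm above the table), 1.6 = upright; starts at 0.65 to 1.05. Aluminium frame 6 mm thick, 112 mm wide, window 58 (x) by 51 mm (y) over the disc. A stiff hinge (0.16 N m) keeps any angle: push the outer face near the tab (2 to 4 N) with closed fingers, to the fixture's -x and down.
- cover_hinge (a point): Point on the cover's hinge axis, middle of its length, 40 mm above the table; the axis is the fixture's y axis.
- cover_tab (a point): Middle of the outer (upper) face of the 34 mm wide tab at the cover's free edge, moving with the cover: 113 mm from the hinge axis, 2.5 mm off the plane through it; the free edge is 11 mm farther out. z: normal of the outer face; x: along the cover from free edge to hinge.
- disc: Loose grey disc, 64 mm across, 20 mm high, lying between the fixture's pins (1 mm play), turned anyhow. On top three brass pads, 2.5 mm high, 14 mm from its axis, 120 degrees apart: one round (12 mm across), two square (11 mm). Origin: centre of its underside, 12 mm above the table when seated; x axis towards the round pad, z up.
- round_pad (a point): Centre of the top face of the disc's round pad, 34.5 mm above the table when seated.
- stand: Fixed dark steel block 70 x 70 x 60 mm high with one square vertical through hole 17.5 mm wide in the middle, in which the probe stands. Origin: centre of its underside, at table level. It stands on the other half of the table from the fixture. A tall press stands between and behind the two places, from x = 0.57 m on: draw the arm back before swinging across.
- probe: Loose black test probe, 0.08 kg, upright in the stand, tip down, hanging on its flange. Origin: lower end of its nose, on the axis; z up the axis. Nose 14 mm thick (z 0 to 30 mm), flange 26 mm (30 to 34), round handle 16 mm thick (34 to 108): grip at z = 75 mm, 105 mm above the table in the stand. A 5 mm thick plunger sticks out 25 mm below the nose; lift 60 mm to clear the stand.
- plunger (a joint): How far the probe's spring plunger is pushed in, m: 0 = fully out, 0.012 = at its stop. The spring pushes with about 1.2 N at the beginning and 300 N/m more (3 N half-way in, 4.8 N at the stop).
- probe_tip (a point): The end of the probe's plunger, which moves with it: 25 mm below the probe's origin on its axis when fully out.
- paste_tin: Bystander: round white tin with red lid, 49 mm across, 27 mm high, next to the stand at its +y side; origin under its centre. Leave alone.
- housing_b: Bystander: small white connector housing, 18 x 40 x 14 mm, next to the fixture at its -y side; origin under its centre. Leave alone.
- housing_a: Bystander: small white connector housing, 20 x 28 x 14 mm, between the two places; origin under its centre. Leave alone.
- housing_c: Bystander: small white connector housing, 24 x 22 x 16 mm, between the two places; origin under its centre. Leave alone.
Mind the look-alikes: they are no part of the job. What is meant by the probe is not red, and is the larger of those in its own colour.

How it is judged:
On the way, in this order (a step that is already met when the one before it is completed fails the run):
1. the cover is fully shut while the probe is still in its stand (value of joint cover below 0.05 rad and horizontal distance between probe and stand below 0.01 m and height (world z) of probe below 0.05 m), for 0.2 s.
2. the probe is lifted out of the stand, the cover still shut (height (world z) of probe_tip above 0.061 m and contact force between the fingers and probe above 0.5 N and value of joint cover below 0.05 rad), for 0.1 s.
At the end, for the whole second after the job is handed in: Cover shut (within 0.05 rad); gripper holds the probe upright (8 degrees) and still, tip within 5 mm of the round pad's centre, pressing with 1 to 8 N, plunger 2.5 to 10 mm in, the probe touching neither fixture nor cover; the disc flat in its seat (value of joint cover below 0.05 rad and horizontal distance between probe_tip and round_pad below 0.005 m and z of probe_tip in the frame of round_pad below 0.003 m and angle between probe's own z axis and vertical below 0.14 rad and height (world z) of probe above 0.045 m and value of joint plunger between 0.0025 and 0.01 m and contact force between probe and disc between 1 and 8 N and contact force between the fingers and probe above 1 N and contact force between probe and fixture below 0.1 N and linear speed of probe below 0.02 m/s and horizontal distance between disc and fixture below 0.005 m and angle between disc's own z axis and vertical below 0.05 rad and height (world z) of disc between 0.009 and 0.015 m); the arm keeps its last pose, push and grip.
It fails at once if the probe presses hard on the disc (over 15 N) (contact force between probe and disc above 15 N).
It fails at once if a bystander is pushed more than 25 mm from its place (distance of any of paste_tin, housing_b, housing_a, housing_c from where it was at the start of the episode above 0.025 m).
It also fails if it takes over 64 s, if anything falls off the work surface, if the arm or the gripper's body presses on something with over 40 N, if the wrist force passes 120 N, or if a joint passes its speed limit or range.

## Robot

A 6-joint arm with a two-finger parallel gripper is mounted at the origin on a cart in front of the work surface, level with it; the furniture and walls round the work are solid. World frame = base frame: x ahead of the robot, y to its left, z up, the work surface at z = 0. Lengths are in m, angles in rad, forces in N, time in s.
With the tool pointing down it reaches from about 0.225 to 0.875 m from the base axis. Payload 3.4 kg.
Tool frame: the origin (TCP) lies at the very end of the fingers, on their centre line; the grasp point (between the pads) lies 19 mm behind it; z points along the fingers, y is the line along which they close (so a half turn about z gives the same grasp; the last joint's range is limited). The gripper opens to 85 mm and grips with 20 to 120 N. Pads are 22 mm wide; open, the fingers measure 114 mm over their backs; the gripper's body (76 mm by 85 mm) begins 54 mm behind the grasp point. The pads swing forward as they close: fully open they stand 13 mm farther back than shut.
Start: joints at [-1.404, 0.276, 1.505, -0, 1.361, -0.121], TCP at [0.163, -0.551, 0.203] pointing down, gripper open.
Joint ranges: [-2.89, 2.89], [-0.75, 2.08], [0.22, 2.7], [-1.18, 4.32], [0.11, 2.71], [-2.7, 2.7]. Speed limits (rad/s): [2.57, 2.57, 3.14, 3.14, 3.14, 3.14].

## Interface

Orientations are given as a unit quaternion [w, x, y, z].
In Python, from rig import manip, eyes gives the robot as it stands.
- The arm moves only by the tool servo_tool, never from a script. Its argument "series" is text: rows parted by semicolons, each of 7 numbers parted by spaces: the shift along the tool's x, y, z in m, then the turn, a rotation vector about the tool's x, y, z in degrees, then the closure, from 0 (fully open) to 1 (shut). In form: dx dy dz ax ay az fingers; .... A call has 1 to 5 rows; each row is the pose to reach, as a shift and turn from the pose commanded when the call began, along the tool's axes at that moment; what a row does not reach only later rows make up. A row lasts 1/10 s, in which the tool goes at most 50 mm and 8.59 degrees, less where a joint would pass 70% of its speed; a pose out of reach is approached as far as the arm can. A call with a gripper value outside its range is refused whole. The fingers move at their own pace and stop on an object; "squeeze" is the grip in N (left out, the last holds). Time passes only in rows, so rows that repeat a pose let the fingers close. It gives the time, the measured TCP pose, the force, the opening and the grip force at its end, in the units of the state.
- manip.get_state(): the state, without advancing time (a new reading comes with each control period).
- eyes.get_image(name): name is "scene" or "side" or "wrist"; returns the picture (384x512x3 uint8, red, green, blue); there is no depth.
- eyes.camera_info(name): a dict with "fx", "fy", "cx", "cy" (pixels), "eye" and "orientation" of the camera in the world. Camera axes: x right, y down, z forward; pixel columns grow to the right and rows downward; lengths in m; the calibration is good to about 2 mm. A picture is of the moment at which its call begins: read the wrist's pose just before it. camera_info takes no time and is no camera call; for the wrist camera it gives the pose at the moment of the call.
- manip.sign_off(): hands the job in; it is judged then, once.
The state is a dict: "clock": time; "qpos": joint angles; "qd": joint speeds; "effort": joint torques, N m; "position": TCP position; "ee_rot": TCP orientation; "contact_force": force on the tool from outside, world axes, zero at the start; "moment": the same for the moment, N m; "width": finger opening in m; "gripper_force": force on a finger pad.
Only numpy, scipy, OpenCV 4.12 (cv2) and the standard library are available. Lean on these libraries where they do the work, as an engineer would, in place of code of your own. Each camera call takes 0.05 s, during which the arm holds its last target. There are 200 camera calls.

## Working session

There is one attempt and no reset: what is moved stays moved. The work goes in short steps, Python scripts to look and compute and a tool call to move; the robot and the scene stay as the last step left them, time stands still between calls to the robot, and variables do not carry over. Pictures are saved under pics/ and viewed, at most 10 in all, crops included, and the job is handed in when it is done.

Besides the shell and the picture viewer there is one more tool, called as a command line: name --argument value ..., lists and objects as JSON in quotes. servo_tool: Moves the arm, as the interface text tells. Its arguments: {"type":"object","properties":{"series":{"type":"string"},"squeeze":{"type":"number"}},"required":["series"]}

```bash
mkdir -p pics
cat > h.py <<'E'
import numpy as np, cv2
from scipy.spatial.transform import Rotation as R
from rig import manip, eyes
def q2R(q): return R.from_quat([q[1],q[2],q[3],q[0]]).as_matrix()
def ray(ci,u,v):
    d=q2R(ci["orientation"])@np.array([(u-ci["cx"])/ci["fx"],(v-ci["cy"])/ci["fy"],1]); return np.array(ci["eye"]),d/np.linalg.norm(d)
def onz(ci,u,v,z):
    e,d=ray(ci,u,v); return e+d*(z-e[2])/d[2]
def tri(a,b):
    (p,d),(q,e)=a,b; A=np.c_[d,-e]; s=np.linalg.lstsq(A,q-p,rcond=None)[0]; x,y=p+d*s[0],q+e*s[1]; return (x+y)/2,np.linalg.norm(x-y)
def proj(ci,P):
    c=q2R(ci["orientation"]).T@(np.array(P)-ci["eye"]); return np.array([ci["fx"]*c[0]/c[2]+ci["cx"],ci["fy"]*c[1]/c[2]+ci["cy"]])
def grab(n,f):
    ci=eyes.camera_info(n); im=eyes.get_image(n); cv2.imwrite(f"pics/{f}.png",im[:,:,::-1]); return ci,im
def tool(P=None):
    s=manip.get_state(); return np.array(s["position"]),q2R(s["ee_rot"]),s
E
python3 - <<'E'
from h import *
a=[]
for n in("scene","side","wrist"):
    ci,im=grab(n,n+"0"); print(n,ci); a.append(im)
cv2.imwrite("pics/both.png",cv2.resize(np.vstack(a[:2]),(800,1200))[:,:,::-1])
print(manip.get_state())
for n in("scene","side"): cv2.imwrite(f"pics/{n}b.png",cv2.resize(cv2.imread(f"pics/{n}0.png"),(800,600),interpolation=cv2.INTER_CUBIC))
E
```

```text
scene {'fx': 423.9280592146302, 'fy': 423.9280592146302, 'cx': 258.44485441893346, 'cy': 195.74307711326423, 'eye': array([-0.28069102, -0.60182308,  0.55005866]), 'orientation': array([-0.46130585,  0.75617181, -0.39457223,  0.24436419])}
side {'fx': 454.8351967034195, 'fy': 454.8351967034195, 'cx': 258.8142766203978, 'cy': 190.80702612288852, 'eye': array([0.01650033, 0.75124853, 0.76354806]), 'orientation': array([ 0.11212891, -0.22262796,  0.86058156, -0.4441433 ])}
wrist {'fx': 329.79603401143487, 'fy': 329.79603401143487, 'cx': 254.71042214326823, 'cy': 186.93553182538474, 'eye': array([ 0.24158207, -0.52750206,  0.37373395]), 'orientation': array([ 0.12925335,  0.79094741, -0.59005022, -0.09765499])}
{'clock': 0.15, 'qpos': array([-1.40401114e+00,  2.76496936e-01,  1.50580966e+00,  2.47468087e-06,
        1.36068694e+00, -1.21015017e-01]), 'qd': array([ 1.41148069e-03, -1.70502625e-03, -3.85128113e-03,  6.95197062e-05,
        1.59241638e-03,  9.14242844e-04]), 'effort': array([ 2.12979707e-03, -4.17143619e+01, -2.46033418e+01, -5.24384905e-05,
        7.67607096e-03,  1.21658127e-05]), 'position': array([ 0.16312925, -0.55094865,  0.20202454]), 'ee_rot': array([-7.00286947e-04,  9.89664028e-01,  1.43403697e-01, -1.48186603e-05]), 'contact_force': array([ 0.07327759,  0.03829515, -0.61251799]), 'moment': array([-0.03244406,  0.03670345,  0.01607027]), 'gripper_force': 0.0, 'width': 0.08558293056977177}
```

View pics/sceneb.png

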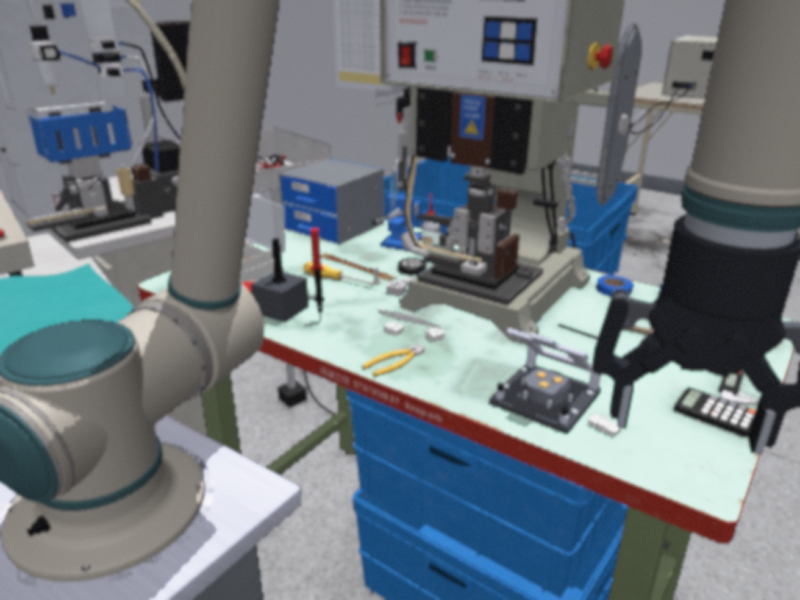

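View pics/sideb.png

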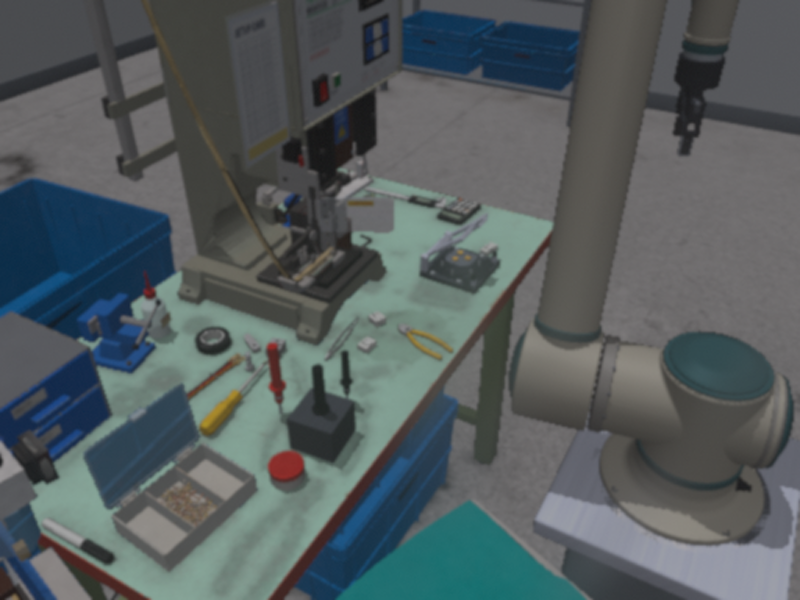

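The scene view shows the fixture near (545,390) with its cover open and the stand with the black probe near (280,295). In the side view, the fixture is near (460,265), the stand near (322,425), a smaller black probe near (345,370) and a red one near (277,370). Next I'll crop and enlarge these areas.

Run:
```python
from h import *
S=cv2.imread("pics/scene0.png");D=cv2.imread("pics/side0.png")
def c(im,x,y,w,h): return cv2.resize(im[y:y+h,x:x+w],(400,300),interpolation=cv2.INTER_CUBIC)
m=np.vstack([np.hstack([c(S,305,200,100,75),c(D,255,125,80,60)]),np.hstack([c(S,140,140,100,75),c(D,160,210,120,90)])])
cv2.imwrite("pics/m1.png",m)
si=eyes.camera_info("scene");di=eyes.camera_info("side")
print("fix~",onz(si,545*.64,388*.64,.02),onz(di,460*.64,265*.64,.02))
print("stand~",onz(si,280*.64,278*.64,.06),onz(di,320*.64,405*.64,.06))
```

```text
fix~ [ 0.47919195 -0.32285193  0.02      ] [ 0.47671191 -0.31320573  0.02      ]
stand~ [0.4719222  0.18211415 0.06      ] [0.46873439 0.17003905 0.06      ]
```

View pics/m1.png

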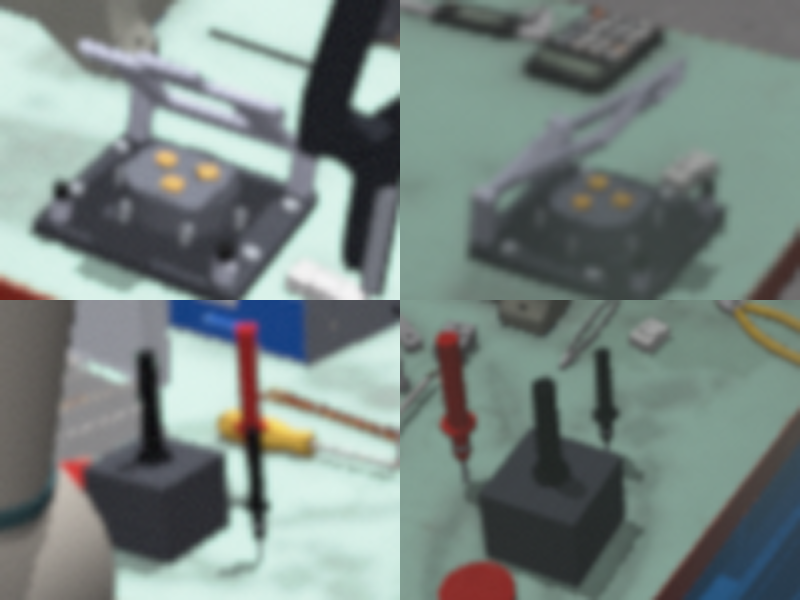

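The upper row shows the cover open away from the robot, with three pads visible. From the lower row, the probe to take is the larger black one standing in the block. Next I'll compute the corners and plan a first move.

```bash
cat >> h.py <<'E'
def go(P,yaw,tilt=None):
    "shift+rotvec(deg) in tool axes to TCP P, pointing down, tool x at world yaw"
    p,M,s=tool(); c,sn=np.cos(yaw),np.sin(yaw)
    G=np.array([[c,sn,0],[sn,-c,0],[0,0,-1.]])
    print("d",np.round(M.T@(np.array(P)-p),4),"rot",np.round(np.degrees(R.from_matrix(M.T@G).as_rotvec()),2))
E
python3 - <<'E'
from h import *
si=eyes.camera_info("scene");di=eyes.camera_info("side");wi=eyes.camera_info("wrist")
S=lambda u,v:(305+u/4,200+v/4); D=lambda u,v:(255+(u-400)/5,125+v/5)
S2=lambda u,v:(140+u/4,140+(v-300)/4); D2=lambda u,v:(160+(u-400)*.3,210+(v-300)*.3)
for p in[(36,222),(210,288),(316,195),(135,137)]: print("sc",onz(si,*S(*p),.012)[:2])
for p in[(472,250),(650,288),(722,213)]: print("sd",onz(di,*D(*p),.012)[:2])
print("pads",[onz(si,*S(*p),.0345)[:2] for p in[(167,158),(208,172),(173,184)]],[onz(di,*D(*p),.0345)[:2] for p in[(598,182),(622,199),(582,202)]])
T=lambda a,b:tri(ray(si,*a),ray(di,*b))
print("cover corner L",T(S(85,45),D(520,160)),T(S(85,45),D(683,65)),T(S(280,115),D(683,65)))
print("probe top",T(S2(147,352),D2(544,380)),"flange",T(S2(155,460),D2(552,478)))
print("stand corners",[onz(si,*S2(*p),.06)[:2] for p in[(88,478),(160,500),(225,458)]],[onz(di,*D2(*p),.06)[:2] for p in[(482,487),(545,428),(625,460),(575,525)]])
print("small probe",T(S2(250,430),D2(602,350)),onz(di,*D2(607,450),0),"red tip",onz(di,*D2(467,490),0),onz(si,*S2(258,565),0))
p,M,s=tool(); print(M); print("cam in tool",M.T@(wi["eye"]-p),"\n",M.T@q2R(wi["orientation"]))
E
```

```text
sc [ 0.42079138 -0.26772687]
sc [ 0.4203605  -0.36920301]
sc [ 0.53472915 -0.384169  ]
sc [ 0.53192045 -0.27466888]
sd [ 0.53425438 -0.26097943]
sd [ 0.42467807 -0.27627442]
sd [ 0.41950397 -0.37251022]
pads [array([ 0.48815765, -0.31235912]), array([ 0.4880946 , -0.33669761]), array([ 0.46602682, -0.32581297])] [array([ 0.48683917, -0.33442683]), array([ 0.46598422, -0.32392765]), array([ 0.48550963, -0.30910457])]
cover corner L (array([ 0.49948461, -0.25361019,  0.0855706 ]), np.float64(0.006463639755760069)) (array([ 0.41737901, -0.29382575,  0.14270792]), np.float64(0.020393690827637007)) (array([ 0.45627709, -0.38053032,  0.1019659 ]), np.float64(0.0012726273913338758))
probe top (array([0.46366925, 0.17431645, 0.13809047]), np.float64(0.00046874905534388244)) flange (array([0.46306315, 0.17670217, 0.0573161 ]), np.float64(0.002733465459591389))
stand corners [array([0.41479709, 0.18982496]), array([0.41842688, 0.12733589]), array([0.49139302, 0.13678593])] [array([0.49478975, 0.20886008]), array([0.49100991, 0.14267308]), array([0.42715774, 0.1425359 ]), array([0.42357513, 0.20750972])]
small probe (array([0.47345423, 0.09450635, 0.09938279]), np.float64(0.0024140674940034967)) [0.47904929 0.08820191 0.        ] red tip [0.54300168 0.17011331 0.        ] [0.46996908 0.09236304 0.        ]
[[ 9.58870759e-01  2.83842940e-01 -2.30178464e-04]
 [ 2.83842981e-01 -9.58869779e-01  1.38184750e-03]
 [ 1.71516484e-04 -1.39034770e-03 -9.99999019e-01]]
cam in tool [ 0.08190521 -0.00040821 -0.1718065 ] 
 [[ 7.98495895e-04 -9.47450466e-01 -3.19901510e-01]
 [ 9.99999635e-01  8.53992834e-04 -3.31986700e-05]
 [ 3.04647693e-04 -3.19901367e-01  9.47450802e-01]]
```

```bash
python3 -c "
from h import *
go([.41,-.32,.26],0)"
```

```text
d [ 0.3023 -0.1515 -0.0577] rot [-0.08  0.   16.49]
```

servo_tool --series "0.3023 -0.1515 -0.0577 0 0 16.49 1;0.3023 -0.1515 -0.0577 0 0 16.49 1;0.3023 -0.1515 -0.0577 0 0 16.49 1;0.3023 -0.1515 -0.0577 0 0 16.49 1;0.3023 -0.1515 -0.0577 0 0 16.49 1" --squeeze 30

```text
clock: 0.65
position: [0.3429, -0.3825, 0.2446]
ee_rot: [-0.0, 1.0, -0.0, -0.0]
contact_force: [0.6, -0.1, 0.1]
width: 0.012
gripper_force: 0.0
```

```bash
python3 -c "
from h import *
p,M,s=tool();print(p,s['clock'],s['width']);go([.41,-.32,.26],0)"
```

```text
[ 0.34294696 -0.38245239  0.24460345] 0.65 0.011960074720660237
d [ 0.067  -0.0625 -0.0154] rot [-0.01  0.   -0.03]
```

servo_tool --series "0.067 -0.0625 -0.0154 0 0 0 1;0.067 -0.0625 -0.0154 0 0 0 1;0.067 -0.0625 -0.0154 0 0 0 1;0.067 -0.0625 -0.0154 0 0 0 1"

```text
clock: 1.05
position: [0.4093, -0.3209, 0.2598]
ee_rot: [0.0, 1.0, 0.001, -0.0]
contact_force: [0.4, -0.7, 0.9]
width: 0.0003
gripper_force: 0.0
```

```bash
python3 -c "
from h import *
ci,im=grab('wrist','w1');ci,im2=grab('scene','s1');p,M,s=tool();print(p,s['qd'].max(),s['width'])
cv2.imwrite('pics/w1b.png',cv2.resize(im,(800,600),interpolation=cv2.INTER_CUBIC)[:,:,::-1])"
```

```text
[ 0.40816006 -0.3220248   0.25941666] 0.0043340592074424325 -0.00016023397048833642
```

View pics/w1b.png

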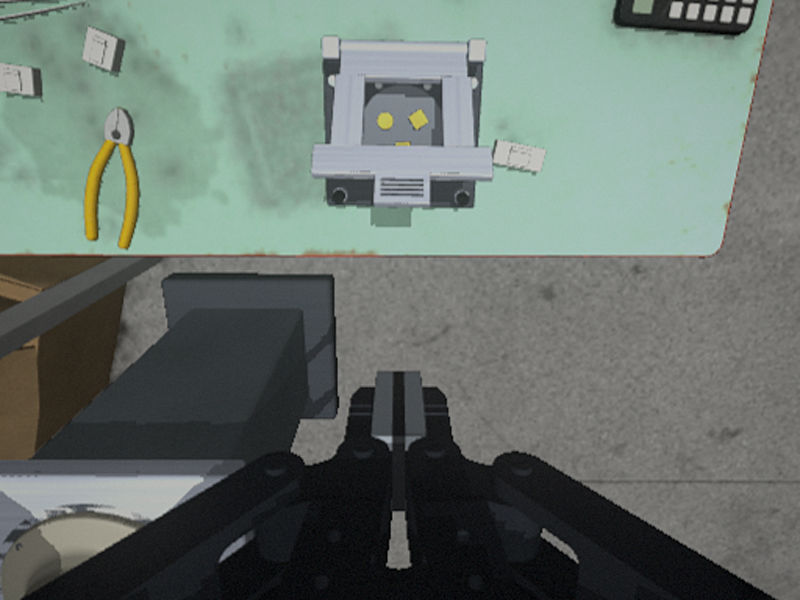

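The wrist view shows the round pad at (386,121) in 800-scale and squares at (418,119) and (402,147). The tab centre is about (402,190), its edge at v≈205, and the hinge bar at v≈45.

Run:
```python
from h import *
ci=eyes.camera_info("wrist"); W=lambda u,v:(u*.64,v*.64)
for n,u,v,z in[("hL",330,50,.046),("hR",477,50,.046),("barL",345,45,.043),("barR",465,47,.043),("round",386,121,.0345),("sq",418.5,119,.0345),("frontL",326,206,.012),("frontR",475,209,.012),("pinL",340,196,.02),("pinR",461,198,.02)]: print(n,np.round(onz(ci,*W(u,v),z),4))
H=np.array([onz(ci,*W(405,46),.042)[0],-.322,.04]);print(H)
for th in np.arange(.6,1.1,.05):
    r=[proj(ci,H+[-d*np.cos(th)+.0025*np.sin(th),0,d*np.sin(th)+.0025*np.cos(th)])/.64 for d in(.113,.124,.100)]
    print(round(th,2),np.round(r,0).tolist())
```

```text
hL [ 0.5336 -0.2754  0.046 ]
hR [ 0.5336 -0.3754  0.046 ]
barL [ 0.537  -0.2854  0.043 ]
barR [ 0.5358 -0.3676  0.043 ]
round [ 0.4876 -0.3129  0.0345]
sq [ 0.489  -0.3366  0.0345]
frontL [ 0.4219 -0.2632  0.012 ]
frontR [ 0.4195 -0.3844  0.012 ]
pinL [ 0.4311 -0.2757  0.02  ]
pinR [ 0.4296 -0.3717  0.02  ]
[ 0.53652671 -0.322       0.04      ]
0.6 [[398.0, 194.0], [398.0, 210.0], [398.0, 175.0]]
0.65 [[398.0, 190.0], [398.0, 206.0], [398.0, 171.0]]
0.7 [[398.0, 184.0], [398.0, 200.0], [398.0, 166.0]]
0.75 [[398.0, 179.0], [398.0, 194.0], [398.0, 161.0]]
0.8 [[398.0, 172.0], [398.0, 187.0], [398.0, 155.0]]
0.85 [[398.0, 166.0], [398.0, 180.0], [398.0, 149.0]]
0.9 [[398.0, 158.0], [398.0, 172.0], [398.0, 143.0]]
0.95 [[398.0, 150.0], [398.0, 163.0], [398.0, 135.0]]
1.0 [[398.0, 142.0], [398.0, 154.0], [398.0, 128.0]]
1.05 [[398.0, 132.0], [398.0, 144.0], [398.0, 120.0]]
1.1 [[398.0, 123.0], [398.0, 133.0], [398.0, 111.0]]
```

```bash
python3 -c "
from h import *
go([.459,-.324,.125],0)
for t in np.arange(.67,-.01,-.09): print(round(t,2),np.round([ .5365-.115*np.cos(t)+.0025*np.sin(t)+.011-.459,-(.04+.115*np.sin(t)+.0025*np.cos(t)-.125)],4))"
```

```text
d [0.051  0.002  0.1344] rot [-0.    0.07 -0.03]
0.67 [-0.0001  0.0116]
0.58 [-0.0063  0.0199]
0.49 [-0.0118  0.0287]
0.4 [-0.0164  0.0379]
0.31 [-0.0203  0.0475]
0.22 [-0.0232  0.0575]
0.13 [-0.0252  0.0676]
0.04 [-0.0263  0.0779]
```

servo_tool --series "0.051 0.002 0.1344 0 0 0 1;0.051 0.002 0.1344 0 0 0 1;0.051 0.002 0.1344 0 0 0 1;0.051 0.002 0.1344 0 0 0 1;0.051 0.002 0.1344 0 0 0 1"

```text
clock: 1.65
position: [0.4587, -0.3244, 0.1249]
ee_rot: [-0.001, 1.0, -0.001, -0.001]
contact_force: [-0.1, -0.2, 0.1]
width: 0.0002
gripper_force: 0.0
```

servo_tool --series "0 0 0.0058 0 0 0 1;0 0 0.0116 0 0 0 1;-0.003 0 0.016 0 0 0 1;-0.006 0 0.02 0 0 0 1;-0.009 0 0.024 0 0 0 1"

```text
clock: 2.15
position: [0.4506, -0.3236, 0.1016]
ee_rot: [0.0, 1.0, -0.0, 0.0]
contact_force: [0.8, -0.4, 0.0]
width: -0.0002
gripper_force: 0.0
```

servo_tool --series "-0.003 0 0.005 0 0 0 1;-0.005 0 0.01 0 0 0 1;-0.008 0 0.015 0 0 0 1;-0.010 0 0.02 0 0 0 1;-0.011 0 0.024 0 0 0 1"

```text
clock: 2.65
position: [0.4396, -0.3235, 0.077]
ee_rot: [-0.0, 1.0, -0.0, -0.0]
contact_force: [-0.5, 0.6, 1.2]
width: 0.0
gripper_force: 0.4
```

```bash
python3 -c "
from h import *
p,M,s=tool();print(p,s['contact_force'])
ci,im=grab('wrist','w2');ci2,im2=grab('side','sd2')
W=cv2.resize(im[60:210,130:380],(500,300),interpolation=cv2.INTER_CUBIC);D=cv2.resize(im2[110:210,230:350],(300,300))[:,:,:]
cv2.imwrite('pics/m2.png',np.hstack([W,D])[:,:,::-1])"
```

```text
[ 0.43958937 -0.32351679  0.07700095] [-0.49604606  0.58506779  1.21559363]
```

View pics/m2.png

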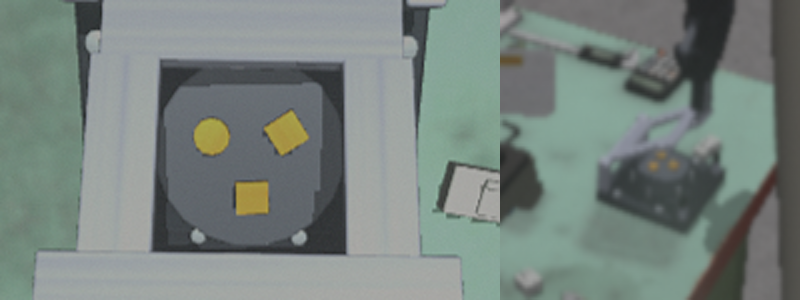

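The tips are on the tab and the cover is moving, so I'll keep pushing.

servo_tool --series "-0.002 0 0.007 0 0 0 1;-0.004 0 0.014 0 0 0 1;-0.005 0 0.021 0 0 0 1;-0.006 0 0.028 0 0 0 1;-0.006 0 0.033 0 0 0 1"

```text
clock: 3.25
position: [0.4335, -0.3233, 0.0435]
ee_rot: [-0.0, 1.0, -0.0, -0.0]
contact_force: [-0.1, 0.8, -0.0]
width: -0.0001
gripper_force: 0.4
```

servo_tool --series "0 0 0.002 0 0 0 1;0 0 0.004 0 0 0 1;0 0 0.004 0 0 0 1"

```text
clock: 3.55
position: [0.434, -0.3236, 0.0403]
ee_rot: [-0.0, 1.0, -0.0, 0.0]
contact_force: [0.6, 0.1, 0.0]
width: 0.0003
gripper_force: 0.0
```

servo_tool --series "0 0 0.001 0 0 0 1;0 0 0.002 0 0 0 1;0 0 0.003 0 0 0 1"

```text
clock: 3.85
position: [0.434, -0.3237, 0.0376]
ee_rot: [0.0, 1.0, 0.0, 0.0]
contact_force: [-0.6, -0.0, 0.3]
width: 0.0001
gripper_force: 0.4
```

```bash
python3 -c "
from h import *
p,M,s=tool();print(p,s['contact_force'])
ci,im=grab('wrist','w3');ci2,im2=grab('side','sd3');ci2,im3=grab('scene','sc3')
f=lambda a,w:cv2.resize(a,(w,300),interpolation=cv2.INTER_CUBIC)
cv2.imwrite('pics/m3.png',np.vstack([np.hstack([f(im[40:220,110:400],480),f(im2[120:200,240:340],320)]),np.hstack([f(im3[180:280,300:420],400),f(im2[110:210,230:350],400)])])[:,:,::-1])"
```

```text
[ 0.43402743 -0.32374451  0.0376063 ] [-0.61586837 -0.0266897   0.30853481]
```

View pics/m3.png

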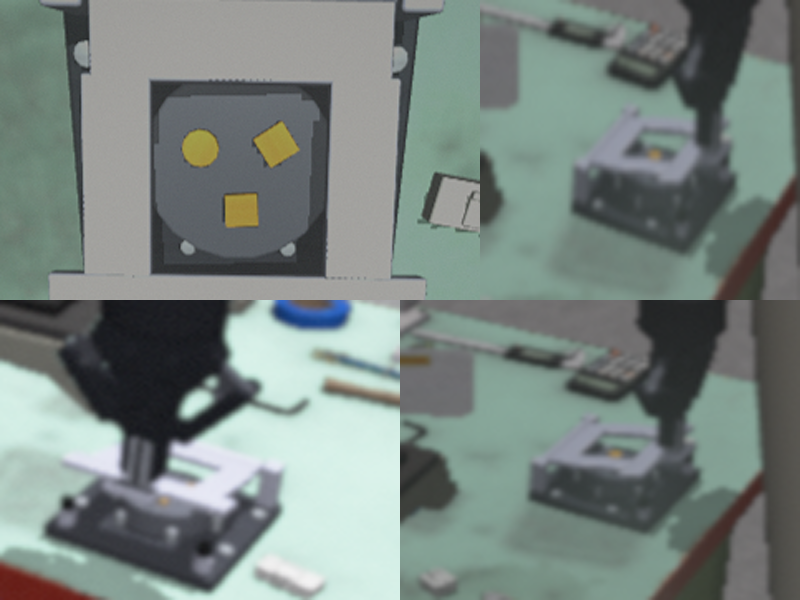

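The cover looks nearly level, but there's no stop force yet. I'll press on in small steps until the force rises.

servo_tool --series "0 0 0.001 0 0 0 1;0 0 0.002 0 0 0 1;0 0 0.003 0 0 0 1;0 0 0.003 0 0 0 1"

```text
clock: 4.4
position: [0.4339, -0.3236, 0.0343]
ee_rot: [-0.0, 1.0, -0.0, -0.0]
contact_force: [-0.5, -0.2, -0.1]
width: -0.0
gripper_force: 0.1
```

```bash
python3 -c "
from h import *
p,M,s=tool();print(p,s['contact_force'])
ci,im=grab('wrist','w4');ci2,im3=grab('scene','sc4');ci2,im2=grab('side','sd4')
print('tip proj',[proj(eyes.camera_info('wrist'),p+[a,0,0]) for a in(-.011,0,.011)],'sc',proj(eyes.camera_info('scene'),p),'sd',proj(eyes.camera_info('side'),p))
f=lambda a,w,h:cv2.resize(a,(w,h),interpolation=cv2.INTER_CUBIC)
cv2.imwrite('pics/m4.png',np.hstack([f(im,512,384)[:, :],np.vstack([f(im3[195:275,310:430],288,192),f(im2[130:210,235:355],288,192)])])[:,:,::-1])"
```

```text
[ 0.43389496 -0.32357658  0.03429889] [-0.48782557 -0.22799587 -0.08616165]
tip proj [array([255.10149155, 243.51578831]), array([255.12235919, 226.38976081]), array([255.14401849, 208.61402408])] sc [340.99346737 252.67963848] sd [309.16041587 167.7274926 ]
```

View pics/m4.png

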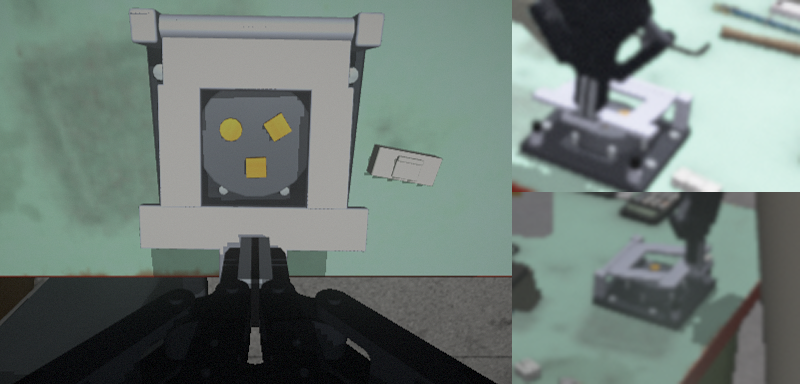

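The wrist view shows the front bar of the cover at v≈207–249 and the fingertips on it at v≈236. Apparent widths suggest the cover is still about 0.15 rad open, so I'll continue down.

servo_tool --series "0 0 0.0015 0 0 0 1;0 0 0.003 0 0 0 1;0 0 0.0045 0 0 0 1;0 0 0.006 0 0 0 1;0 0 0.006 0 0 0 1"

```text
clock: 5.05
position: [0.4339, -0.3236, 0.0282]
ee_rot: [-0.0, 1.0, -0.0, -0.0]
contact_force: [-0.7, 0.7, 0.4]
width: 0.0
gripper_force: 0.0
```

```bash
cat >> h.py <<'E'
def cover(f):
    "cover plane from window opening in wrist view"
    ci,im=grab("wrist",f); p,M,s=tool()
    h=cv2.cvtColor(im,cv2.COLOR_RGB2HSV); 
    m=((im.min(2)>140)&(h[:,:,1]<28)).astype(np.uint8)
    n,l,st,_=cv2.connectedComponentsWithStats(m); k=1+np.argmax(st[1:,4]); m=(l==k).astype(np.uint8)
    c,hi=cv2.findContours(m,cv2.RETR_CCOMP,cv2.CHAIN_APPROX_NONE)
    ch=[x for x,q in zip(c,hi[0]) if q[3]>=0]; w=max(ch,key=cv2.contourArea)[:,0,:]
    print("bbox cover",st[k],"window",cv2.boundingRect(w))
    q=cv2.boundingRect(w); E=q2R(ci["orientation"])
    for v in np.linspace(q[1]+8,q[1]+q[3]-9,4).astype(int):
        r=w[w[:,1]==v][:,0]; wd=r.max()-r.min()-1; d=ci["fx"]*.051/wd
        print(v,wd,np.round(ci["eye"]+E@(d*np.array([((r.max()+r.min())/2-ci["cx"])/ci["fx"],(v-ci["cy"])/ci["fy"],1])),4))
    return ci,im
E
python3 -c "
from h import *
p,M,s=tool();print(p,s['contact_force']);cover('w5')"
```

```text
[ 0.43393587 -0.32356049  0.02823401] [-0.73447962  0.68426966  0.39751048]
bbox cover [  139    37   230   217 28458] window (197, 88, 118, 125)
96 116 [ 0.5072 -0.3237  0.0498]
132 113 [ 0.4916 -0.3235  0.0511]
168 111 [ 0.4755 -0.323   0.0537]
204 108 [ 0.4583 -0.3228  0.055 ]
```

servo_tool --series "0 0 0.0015 0 0 0 1;0 0 0.003 0 0 0 1;0 0 0.0045 0 0 0 1;0 0 0.006 0 0 0 1;0 0 0.006 0 0 0 1"

```text
clock: 5.6
position: [0.434, -0.3236, 0.0223]
ee_rot: [-0.0, 1.0, -0.0, -0.0]
contact_force: [0.0, 0.1, -0.8]
width: 0.0003
gripper_force: 0.0
```

```bash
python3 -c "
from h import *
p,M,s=tool();print(p,s['contact_force'],s['effort']);cover('w6')"
```

```text
[ 0.43397088 -0.32359634  0.02225328] [ 0.00754987  0.1401935  -0.83704521] [-7.46377395e-03 -4.21039224e+01 -1.83000827e+01 -1.43144614e-02
 -1.06151609e-03 -3.38374730e-04]
bbox cover [  138    36   232   221 29172] window (195, 89, 122, 126)
97 119 [ 0.5071 -0.3235  0.0478]
133 116 [ 0.4918 -0.3233  0.0491]
169 113 [ 0.4758 -0.323   0.0504]
206 110 [ 0.4585 -0.3228  0.052 ]
```

servo_tool --series "0 0 0.001 0 0 0 1;0 0 0.002 0 0 0 1;0 0 0.003 0 0 0 1;0 0 0.004 0 0 0 1;0 0 0.004 0 0 0 1"

```text
clock: 6.15
position: [0.4339, -0.3236, 0.0183]
ee_rot: [-0.0, 1.0, -0.0, -0.0]
contact_force: [0.2, 0.3, 0.8]
width: 0.0002
gripper_force: 0.0
```

servo_tool --series "0 0 0.001 0 0 0 1;0 0 0.002 0 0 0 1;0 0 0.003 0 0 0 1;0 0 0.004 0 0 0 1;0 0 0.004 0 0 0 1"

```text
clock: 6.65
position: [0.434, -0.3236, 0.0143]
ee_rot: [-0.0, 1.0, -0.0, 0.0]
contact_force: [-0.2, 0.4, -0.1]
width: -0.0004
gripper_force: 0.0
```

```bash
python3 -c "
from h import *
p,M,s=tool();print(p,s['contact_force'],s['effort']);cover('w7')"
```

```text
[ 0.43399313 -0.32359085  0.01430487] [-0.21514733  0.37168886 -0.14637133] [-2.70102569e-02 -4.23530352e+01 -1.79749954e+01 -1.91551301e-02
  2.18655128e-03 -1.96194910e-04]
bbox cover [  137    34   234   222 30237] window (192, 90, 128, 128)
98 124 [ 0.5071 -0.3237  0.0459]
135 120 [ 0.4919 -0.3233  0.0463]
172 116 [ 0.4756 -0.3233  0.0466]
209 112 [ 0.4582 -0.3228  0.047 ]
```

servo_tool --series "0 0 0.0005 0 0 0 1;0 0 0.001 0 0 0 1;0 0 0.0015 0 0 0 1;0 0 0.002 0 0 0 1;0 0 0.002 0 0 0 1"

```text
clock: 7.2
position: [0.4341, -0.3237, 0.0138]
ee_rot: [0.0, 1.0, 0.0, 0.0]
contact_force: [-2.0, 1.1, 9.9]
width: -0.0001
gripper_force: 4.8
```

The stop is reached at 9.9 N. The reported TCP is 29 mm lower than the cover's upper face, so the real fingertip sits behind it, which I'll allow for in the grasp. Next I'll retract, turn and swing back.

servo_tool --series "0 0 -0.04 0 0 0 1;0 0 -0.09 0 0 -8 1;-0.03 0 -0.14 0 0 -16 1;-0.08 0 -0.19 0 0 -24 1;-0.12 0 -0.22 0 0 -32 1"

```text
clock: 7.7
position: [0.3354, -0.3239, 0.216]
ee_rot: [0.001, 0.96, 0.279, 0.0]
contact_force: [-0.1, -1.6, -0.1]
width: -0.0003
gripper_force: 0.0
```

```bash
python3 -c "
from h import *
p,M,s=tool();print(p,s['qpos']);go([.32,.1,.3],np.radians(32+43));go([.40,.22,.3],np.radians(135))
d=np.load if 0 else None
ci,im=grab('scene','sc5')
cv2.imwrite('pics/m5.png',cv2.resize(im[180:280,290:430],(700,500),interpolation=cv2.INTER_CUBIC)[:,:,::-1])"
```

```text
[ 0.33538886 -0.32385083  0.21599025] [-9.17229879e-01  1.01187969e-01  1.69804184e+00 -9.48424138e-05
  1.33996394e+00  8.77816079e-02]
d [ 0.2142 -0.3658 -0.0849] rot [ 1.300e-01  4.000e-02 -4.258e+01]
d [ 0.3461 -0.4243 -0.085 ] rot [ 1.0000e-01  1.2000e-01 -1.0258e+02]
```

servo_tool --series "0.214 -0.366 -0.085 0 0 -42 0;0.214 -0.366 -0.085 0 0 -42 0;0.214 -0.366 -0.085 0 0 -42 0;0.214 -0.366 -0.085 0 0 -42 0;0.214 -0.366 -0.085 0 0 -42 0"

```text
clock: 8.25
position: [0.328, -0.0768, 0.2634]
ee_rot: [0.0, 0.798, 0.603, 0.0]
contact_force: [1.1, 1.1, 1.1]
width: 0.0718
gripper_force: 0.0
```

```bash
python3 -c "
from h import *
p,M,s=tool();print(p,s['qpos'],s['width']);go([.40,.235,.3],np.radians(135))"
```

```text
[ 0.32804612 -0.0767824   0.26336448] [-4.38025009e-01 -1.32321793e-01  1.80891684e+00  5.31850153e-04
  1.46409192e+00 -1.62337997e-01] 0.07178706935365411
d [ 0.3196 -0.0156 -0.0365] rot [ 6.00e-02  1.00e-02 -6.08e+01]
```

servo_tool --series "0.320 -0.016 -0.037 0 0 -61 0;0.320 -0.016 -0.037 0 0 -61 0;0.320 -0.016 -0.037 0 0 -61 0;0.320 -0.016 -0.037 0 0 -61 0;0.320 -0.016 -0.037 0 0 -61 0"

```text
clock: 8.75
position: [0.3849, 0.1656, 0.292]
ee_rot: [0.001, 0.52, 0.854, 0.0]
contact_force: [0.9, 0.4, 0.5]
width: 0.0854
gripper_force: 0.0
```

```bash
python3 -c "
from h import *
p,M,s=tool();print(p,s['qpos'],s['width']);go([.42,.22,.3],np.radians(135))"
```

```text
[0.38486156 0.16559337 0.29198992] [ 2.40313219e-01 -7.52030210e-03  1.62836877e+00 -4.20035275e-04
  1.51972899e+00 -2.36529668e-01] 0.08543441019675531
d [ 0.0322  0.0562 -0.008 ] rot [  0.04   0.04 -17.68]
```

servo_tool --series "0.032 0.056 -0.008 0 0 -17.7 0;0.032 0.056 -0.008 0 0 -17.7 0;0.032 0.056 -0.008 0 0 -17.7 0;0.032 0.056 -0.008 0 0 -17.7 0"

```text
clock: 9.15
position: [0.4197, 0.2169, 0.2991]
ee_rot: [-0.001, 0.386, 0.922, -0.001]
contact_force: [-0.9, -0.3, -0.3]
width: 0.0854
gripper_force: 0.0
```

```bash
python3 -c "
from h import *
ci,im=grab('wrist','w8');p,M,s=tool();print(p)
a=cv2.imread('pics/sc5.png')
cv2.imwrite('pics/m6.png',np.vstack([cv2.resize(im[:,:,::-1],(800,600),interpolation=cv2.INTER_CUBIC)]))
print([np.round(proj(ci,[.463,.175,z])/.64) for z in(.06,.138)])"
```

```text
[0.41953537 0.21638218 0.29928593]
[array([400., 297.]), array([401., 334.])]
```

View pics/m6.png

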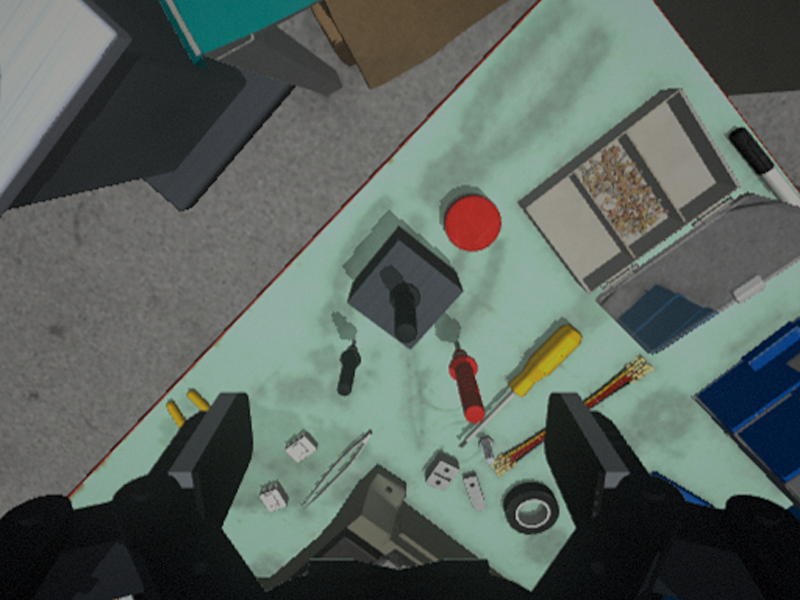

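The view shows the probe's top at (404,325), its flange near (403,292), the tin at (472,222), the small black probe at (347,370) and the red one at (467,385).

```bash
python3 -c "
from h import *
ci=eyes.camera_info('wrist');W=lambda u,v:(u*.64,v*.64)
for n,u,v,z in[('top',404,326,.138),('top2',404,336,.138),('flange',403,292,.064),('standT',400,226,.06),('L',348,289,.06),('R',463,287,.06),('B',408,348,.06),('redtop',474,413,.15),('redtip',458,343,.0),('smtop',345,390,.1),('smtip',354,342,0)]: print(n,np.round(onz(ci,*W(u,v),z),4))
im=cv2.imread('pics/w8.png');g=im.max(2)[195:225,240:280];print(g[::2,::2])
"
```

```text
top [0.4605 0.1802 0.138 ]
top2 [0.4659 0.1748 0.138 ]
flange [0.4605 0.1802 0.064 ]
standT [0.4201 0.2175 0.06  ]
L [0.4266 0.1487 0.06  ]
R [0.4942 0.2177 0.06  ]
B [0.5009 0.1456 0.06  ]
redtop [0.5399 0.1711 0.15  ]
redtip [0.5531 0.1655 0.    ]
smtop [0.4773 0.0958 0.1   ]
smtip [0.4783 0.0934 0.    ]
[[ 79  82  80  75  79  70  42  32  27  32  32  29  36  47  78  80  79  81
   76  78]
 [ 80  80  77  79  79  79  54  32  34  34  31  32  29  72  81  77  80  77
   82  81]
 [ 80  78  76  77  80  79  55  31  34  33  34  33  36  74  81  81  78  79
   80  80]
 [ 77  79  78  80  81  78  53  31  32  34  34  32  29  66  80  76  76  81
   82  79]
 [ 79  76  79  76  77  76  52  33  33  33  31  32  33  59  81  78  78  80
   79  79]
 [ 78  79  81  78  74  78  55  33  36  31  33  31  34  52  78  78  78  78
   80  79]
 [130  76  79  77  77  81  58  35  36  46  43  40  35  47  81  77  76  78
   75 114]
 [173 154  77  75  80  79  56  37  48  50  53  54  46  49  81  80  78  76
  147 126]
 [173 175 171  99  73  78  59  45  50  49  52  52  55  40  80  77  73 147
  175 147]
 [174 172 172 177 131  76  57  42  46  49  51  49  53  38  78  73 138 174
  173 148]
 [171 175 174 174 172 156  82  43  45  49  48  49  48  69  74 119 177 173
  173 174]
 [173 174 172 173 173 173 168  97  40  46  47  45  54  74 115 173 173 172
  174 170]
 [172 169 172 171 173 172 172 173 125  66  62  70  79  94 169 171 175 174
  173 172]
 [170 171 171 174 173 173 170 166 167 148  79  76  94 160 167 171 172 174
  173 174]
 [167 167 170 170 172 175 174 172 167 162 152 115 153 162 167 172 175 173
  173 172]]
```

```bash
python3 -c "
from h import *
go([.462,.1785,.20],np.radians(135));go([.462,.1785,.058],np.radians(135))"
```

```text
d [-0.0568  0.0039  0.0993] rot [-0.1  -0.01 -0.49]
d [-0.0568  0.0042  0.2413] rot [-0.1  -0.01 -0.49]
```

servo_tool --series "-0.057 0.004 0.06 0 0 0 0;-0.057 0.004 0.1 0 0 0 0;-0.057 0.004 0.1 0 0 0 0;-0.057 0.004 0.14 0 0 0 0;-0.057 0.004 0.18 0 0 0 0"

```text
clock: 9.7
position: [0.4633, 0.1777, 0.1194]
ee_rot: [0.001, 0.388, 0.922, 0.0]
contact_force: [-0.2, 0.3, -0.7]
width: 0.0857
gripper_force: 0.0
```

```bash
python3 -c "
from h import *
p,M,s=tool();print(p,s['contact_force']);go([.462,.1785,.058],np.radians(135));ci,im=grab('wrist','w9');
print([np.round(proj(ci,[.462,.1785,z])) for z in(.06,.1,.138)])
g=im.max(2)
for v in range(180,300,12): 
  r=np.where(g[v,215:305]<62)[0]; print(v,(r.min()+215,r.max()+215,len(r)) if len(r) else None)"
```

```text
[0.46331868 0.17773316 0.11937866] [-0.16504805  0.31944336 -0.68961042]
d [ 0.0016 -0.0005  0.0614] rot [ 0.09  0.08 -0.61]
[array([254., 191.]), array([254., 213.]), array([254., 241.])]
180 (np.int64(234), np.int64(264), 31)
192 (np.int64(239), np.int64(273), 35)
204 (np.int64(241), np.int64(270), 30)
216 (np.int64(244), np.int64(269), 26)
228 (np.int64(243), np.int64(270), 28)
240 (np.int64(243), np.int64(271), 29)
252 (np.int64(246), np.int64(268), 23)
264 None
276 None
288 None
```

servo_tool --series "-0.001 0.001 0.03 0 0 0 0;-0.001 0.001 0.061 0 0 0 0;-0.001 0.001 0.061 0 0 0 0;-0.001 0.001 0.061 0 0 0 0.9;-0.001 0.001 0.061 0 0 0 0.9" --squeeze 40

```text
clock: 10.25
position: [0.4662, 0.1794, 0.0609]
ee_rot: [0.002, 0.386, 0.923, 0.001]
contact_force: [-0.1, -0.2, 0.3]
width: 0.0592
gripper_force: 0.0
```

servo_tool --series "0 0 0 0 0 0 1;0 0 0 0 0 0 1;0 0 0 0 0 0 1;0 0 0 0 0 0 1"

```text
clock: 10.65
position: [0.4651, 0.1795, 0.0595]
ee_rot: [0.001, 0.385, 0.923, 0.0]
contact_force: [-1.0, -0.1, 5.0]
width: 0.0147
gripper_force: 39.1
```

Gripped. Lifting straight up.

servo_tool --series "0 0 -0.02 0 0 0 1;0 0 -0.045 0 0 0 1;0 0 -0.075 0 0 0 1;0 0 -0.11 0 0 0 1;0 0 -0.15 0 0 0 1"

```text
clock: 11.15
position: [0.4636, 0.1793, 0.2091]
ee_rot: [-0.001, 0.385, 0.923, -0.001]
contact_force: [0.4, -0.3, -0.7]
width: 0.0147
gripper_force: 39.0
```

servo_tool --series "0 0 -0.02 0 0 0 1;0 0 -0.02 0 0 0 1"

```text
clock: 11.35
position: [0.4666, 0.18, 0.2318]
ee_rot: [0.003, 0.385, 0.923, 0.002]
contact_force: [0.5, -0.1, -1.7]
width: 0.015
gripper_force: 39.1
```

```bash
python3 -c "
from h import *
p,M,s=tool();print(p,s['contact_force'],s['width'],s['qpos']);ci,im=grab('wrist','w10');si,ic=grab('scene','sc10');di,ix=grab('side','sd10')
go([.33,.0,.26],np.radians(135))
a,b=proj(si,p),proj(di,p);print(a,b)
f=lambda im,c:cv2.resize(im[int(c[1])-45:int(c[1])+45,int(c[0])-60:int(c[0])+60],(400,300),interpolation=cv2.INTER_CUBIC)
cv2.imwrite('pics/m7.png',np.vstack([np.hstack([f(ic,a),f(ix,b)]),cv2.resize(im[100:340,100:420],(800,300))])[:,:,::-1])"
```

```text
[0.46662129 0.18003013 0.23177055] [ 0.47766009 -0.12477008 -1.66521798] 0.01500537173298511 [ 2.29037465e-01  1.42295077e-01  1.60964345e+00 -3.39011143e-05
  1.38283736e+00 -5.50752349e-01]
d [-0.0335 -0.221  -0.0324] rot [-0.15 -0.09 -0.33]
[173.00832892 117.92494462] [197.18833215 199.05383793]
```

View pics/m7.png

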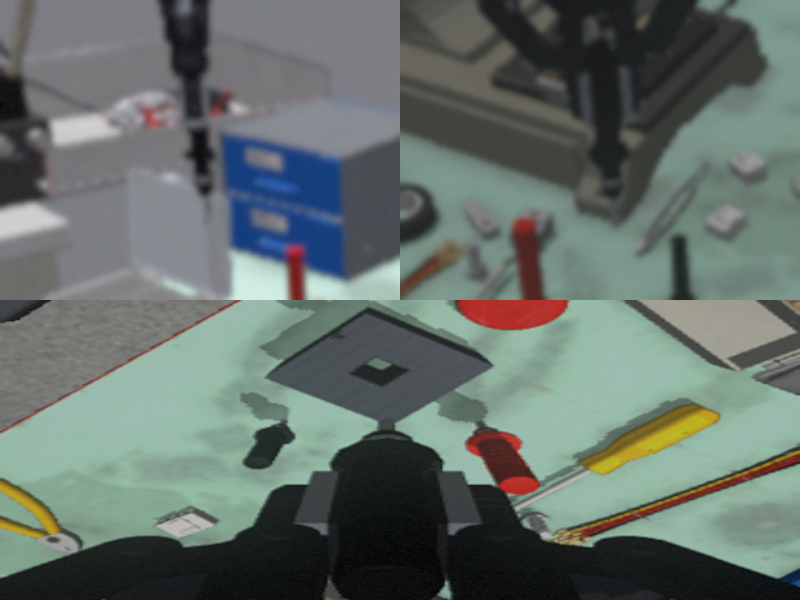

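The probe is held upright. The lower view shows the plunger tip at about (388,420), with the stand's hole empty behind it. Now I'll refine the pad position from the saved wrist views.

Run:
```python
from h import *
ci=eyes.camera_info("wrist");p,M,s=tool();eo=M.T@(ci["eye"]-p);Ro=M.T@q2R(ci["orientation"])
G=np.array([[1,0,0],[0,-1,0],[0,0,-1.]])
def pads(im):
    h=cv2.cvtColor(im,cv2.COLOR_BGR2HSV);m=cv2.inRange(h,(18,140,90),(35,255,255))
    n,l,st,c=cv2.connectedComponentsWithStats(m)
    return [(c[i],st[i]) for i in range(1,n) if 60<st[i,4]<2500]
for f,P in(("w1",[.4082,-.3220,.2594]),("w4",[.4339,-.3236,.0343]),("w7",[.4340,-.3236,.0143])):
    im=cv2.imread(f"pics/{f}.png")
    for c,st in pads(im):
        if not(180<c[0]<330 and c[1]<200): continue
        d=G@Ro@np.array([(c[0]-ci["cx"])/ci["fx"],(c[1]-ci["cy"])/ci["fy"],1]);e=np.array(P)+G@eo
        x=e+d*(.0345-e[2])/d[2]; print(f,np.round(c,1),st[2:],np.round(x,4))
```

```text
w4 [277.1 126.9] [ 27  28 424] [ 0.4919 -0.3349  0.0345]
w4 [230.6 129.3] [ 22  22 365] [ 0.4906 -0.3109  0.0345]
w4 [255.7 166.9] [ 20  21 379] [ 0.4704 -0.3239  0.0345]
w7 [280.  133.3] [ 31  31 541] [ 0.4919 -0.3349  0.0345]
w7 [227.6 136. ] [ 24  25 471] [ 0.4907 -0.3108  0.0345]
w7 [255.7 178.1] [ 23  23 477] [ 0.4704 -0.3238  0.0345]
```

servo_tool --series "-0.034 -0.221 -0.032 0 0 0 1;-0.034 -0.221 -0.032 0 0 0 1;-0.034 -0.221 -0.032 0 0 0 1;-0.034 -0.221 -0.032 0 0 0 1;-0.034 -0.221 -0.032 0 0 0 1"

```text
clock: 12.0
position: [0.3278, -0.0017, 0.2592]
ee_rot: [-0.002, 0.386, 0.922, -0.001]
contact_force: [0.9, 0.1, -0.4]
width: 0.015
gripper_force: 39.4
```

```bash
python3 -c "
from h import *
p,M,s=tool();print(p,s['width']);go([.35,-.28,.26],np.radians(135))"
```

```text
[ 0.32779978 -0.00165164  0.25921392] 0.014995775487623944
d [-0.2138 -0.1796 -0.0007] rot [-0.21 -0.15 -0.41]
```

servo_tool --series "-0.214 -0.18 0 0 0 0 1;-0.214 -0.18 0 0 0 0 1;-0.214 -0.18 0 0 0 0 1;-0.214 -0.18 0 0 0 0 1;-0.214 -0.18 0 0 0 0 1"

```text
clock: 12.5
position: [0.3503, -0.2505, 0.2587]
ee_rot: [-0.002, 0.386, 0.923, 0.001]
contact_force: [2.0, 0.1, -0.5]
width: 0.015
gripper_force: 39.4
```

```bash
python3 -c "
from h import *
p,M,s=tool();print(p,s['width'],s['qpos']);go([.49,-.311,.20],np.radians(135))"
```

```text
[ 0.35029581 -0.25054551  0.25874738] 0.014989560635742735 [-7.83172043e-01  2.66248315e-02  1.67405677e+00  4.82466245e-04
  1.44467267e+00 -1.56195654e+00]
d [-0.1414  0.057   0.0582] rot [ 0.03 -0.22 -0.38]
```

servo_tool --series "-0.141 0.057 0.058 0 0 0 1;-0.141 0.057 0.058 0 0 0 1;-0.141 0.057 0.078 0 0 0 1;-0.141 0.057 0.098 0 0 0 1;-0.141 0.057 0.108 0 0 0 1"

```text
clock: 13.0
position: [0.4903, -0.3082, 0.1461]
ee_rot: [-0.005, 0.385, 0.923, 0.002]
contact_force: [-1.4, 0.5, -1.7]
width: 0.0148
gripper_force: 39.5
```

servo_tool --series "0 0 0 0 0 0 1;0 0 0 0 0 0 1"

```text
clock: 13.2
position: [0.4902, -0.3089, 0.1529]
ee_rot: [-0.001, 0.385, 0.923, 0.0]
contact_force: [-0.7, -1.2, -0.4]
width: 0.0149
gripper_force: 39.5
```

```bash
python3 -c "
from h import *
p,M,s=tool();print(p,s['width'],s['contact_force'],s['clock']);ci,im=grab('wrist','w11')
print('pad expect',proj(ci,[.4907,-.3108,.0345]),'tip exp',proj(ci,p-[0,0,.0545]))
cv2.imwrite('pics/m8.png',cv2.resize(im[110:260,155:355],(800,600),interpolation=cv2.INTER_CUBIC)[:,:,::-1])"
```

```text
[ 0.49015141 -0.30890512  0.1529153 ] 0.014947834734001025 [-0.70081549 -1.20812403 -0.40398134] 13.2
pad expect [253.84367796 173.29382105] tip exp [254.95756156 195.54029413]
```

View pics/m8.png

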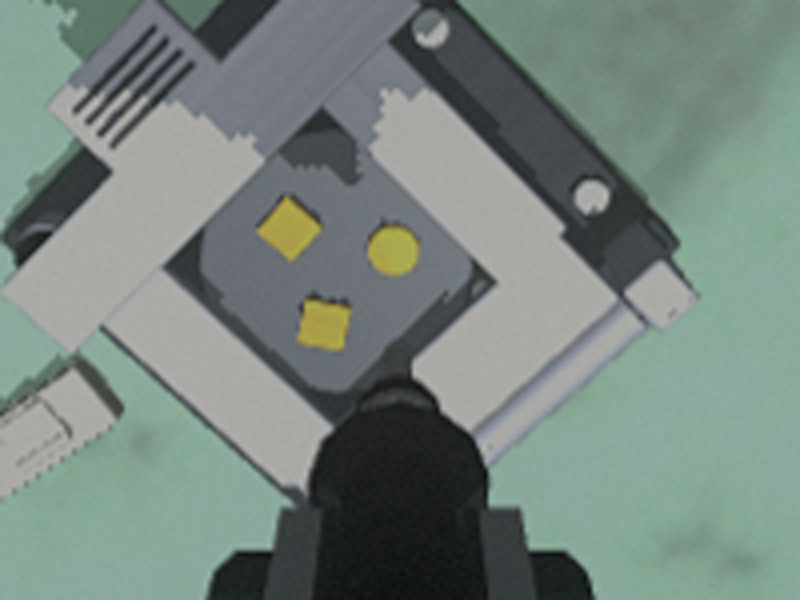

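The view shows the round pad at crop (393,251), i.e. pixel (253,173), matching the expected (253.8,173.3). The cover is shut, and the probe is seen from above with its nose end near crop (400,380). The picture budget is used up, so from here I'll check numerically.

Run:
```python
from h import *
si=eyes.camera_info("scene");di=eyes.camera_info("side")
P=np.array([.4666,.18,.2318])
for n,z in(("top",-.0785),("flange",-.0045),("nose",.0295),("tip",.0545)): print(n,proj(si,P-[0,0,z]).round(1),proj(di,P-[0,0,z]).round(1))
print(tri(ray(si,175.1,139.6),ray(di,200.6,212.5)))
g=cv2.imread("pics/w11.png").max(2);print("wrist rows 194..226, cols 230..280 step2")
for v in range(196,228,2): print(v,*["%3d"%x for x in g[v,230:282:2]])
s=cv2.imread("pics/sc10.png").max(2);print("scene rows, cols 160..186")
for v in range(86,150,3): print(v,*["%3d"%x for x in s[v,160:188]])
```

```text
top [170.3  87.1] [194.1 165.2]
flange [172.9 116.2] [197.  197.2]
nose [174. 129.] [198.3 210.9]
tip [174.8 138.1] [199.2 220.6]
(array([0.46506382, 0.17041402, 0.18283253]), np.float64(0.016354427193236782))
wrist rows 194..226, cols 230..280 step2
196 115 137 138 161 173 166 116 117 115 118 120  74  66  65  73  64 137 172 169 168 168 168 168 171 172 169
198 116 116 115 119 110 106 117 118 117 119  94  61  65  63  65 144 173 168 169 169 169 170 169 168 170 168
200 114 114 114 116 117 117 116 116 115 101  69  63  63  62 147 172 170 168 169 170 170 170 168 170 171 171
202 114 113 113 116 113 116 115 117 101  70  70  65  67  63 162 168 171 169 169 171 170 169 171 172 169 170
204  91 115 114 115 114 116 116 100  71  74  58  44  39  42 115 171 169 169 170 171 170 169 169 170 169 171
206  68  89 111 117 119 115 100  69  77  44  35  31  31  32  30  56 170 171 168 168 170 169 170 170 171 168
208  77  56  49  57  70  66  57  52  34  35  58  61  66  59  53  41  54 167 169 170 168 169 169 170 167 171
210 164  82  56  53  52  52  54  40  49  64  66  67  51  52  66  69  52  97 171 170 169 168 1
[... 2751 characters left out ...]
 134
134 146 146 144 144 143 145 145 145 145 145 145 144 144 137 120 110 121 133 134 133 133 136 130 126 123 121 125 125
137 146 144 145 144 146 144 144 144 146 144 145 144 143 138 127 123 128 132 134 133 132 131 129 124 123 124 123 123
140 144 144 144 145 144 144 144 145 146 143 144 144 144 142 138 134 132 132 135 134 133 130 128 126 123 124 125 124
143 145 145 144 143 144 144 144 145 145 145 146 145 144 144 141 137 132 133 134 135 134 132 128 125 124 122 123 124
146 145 144 145 145 145 145 145 144 144 146 145 144 146 143 143 138 133 133 134 136 137 140 142 138 131 125 127 126
149 144 145 144 145 145 145 143 145 144 144 146 147 145 145 142 140 135 133 133 135 140 153 180 206 215 212 208 199
```

```bash
python3 -c "
from h import *
go([.4897,-.3098,.098],np.radians(135));p,M,s=tool();print(p,np.degrees(np.arccos(-M[2,2])))"
```

```text
d [ 0.0004 -0.001   0.056 ] rot [-0.01  0.07 -0.33]
[ 0.49067211 -0.30935444  0.15396689] 0.06631147110310025
```

servo_tool --series "0 -0.001 0.014 0 0 0 1;0 -0.001 0.028 0 0 0 1;0 -0.001 0.042 0 0 0 1;0 -0.001 0.056 0 0 0 1;0 -0.001 0.056 0 0 0 1"

```text
clock: 13.75
position: [0.4893, -0.3096, 0.0972]
ee_rot: [-0.0, 0.385, 0.923, 0.0]
contact_force: [-1.6, 0.2, -1.4]
width: 0.015
gripper_force: 39.5
```

servo_tool --series "0 0 0 0 0 0 1;0 0 0 0 0 0 1"

```text
clock: 13.95
position: [0.4911, -0.3108, 0.0987]
ee_rot: [0.002, 0.385, 0.923, -0.001]
contact_force: [0.1, 0.0, -1.5]
width: 0.0149
gripper_force: 39.5
```

Run:
```python
from h import *
p,M,s=tool();print(p,s['contact_force'])
pad=[.4907,-.3108,.0345]
for n in("scene","side","wrist"):
    ci,im=grab(n,n+"12"); print(n,"pad",proj(ci,pad).round(1),"tip",proj(ci,p-[0,0,.0545]).round(1),"nose",proj(ci,p-[0,0,.0295]).round(1),"flange",proj(ci,p-[0,0,-.0025]).round(1))
    h=cv2.cvtColor(im,cv2.COLOR_RGB2HSV);m=cv2.inRange(h,(10,110,60),(35,255,255))
    k,l,st,c=cv2.connectedComponentsWithStats(m);a=proj(ci,pad)
    print([(c[i].round(1).tolist(),st[i,4]) for i in range(1,k) if np.abs(c[i]-a).max()<60 and st[i,4]>3])
    if n!="wrist":
        u,v=proj(ci,p-[0,0,.045]).astype(int);g=im.max(2)
        print("cols",u-11,"..")
        for r in range(v-18,v+14): print(r,*["%3d"%x for x in g[r,u-11:u+12]])
```

```text
[ 0.49109343 -0.31082118  0.09867311] [ 0.10400269  0.0203564  -1.46209959]
scene pad [346.6 238.8] tip [347.1 235. ] nose [348.2 225.4] flange [349.7 212.7]
[([346.0, 239.5], np.int32(6)), ([356.5, 242.7], np.int32(6))]
cols 336 ..
213 128 143 148 144 134 118 106  99  90  67  41  24  16  20  18  20  21  28  54 112 179 223 232
214 115 132 138 131 115 102  99 106 114 104  76  43  22  19  20  21  28  40  71 128 192 226 233
215 105 114 121 111 101 100 110 135 158 153 117  67  30  18  18  24  39  74 117 171 215 231 234
216  99 102 102 100  97 110 137 166 188 182 145  85  34  23  19  31  70 125 175 213 229 234 235
217  98  97  97  99 110 138 166 190 203 196 158  94  38  17  21  44 101 166 213 230 236 236 237
218  99  98  99 111 140 171 192 205 212 202 162  98  39  22  23  55 122 191 227 235 237 237 237
219 110 104 119 154 184 200 211 217 218 204 160  96  45  32  33  64 138 209 233 237 238 237 238
220 140 136 166 204 225 229 228 222 220 204 155  97  70  64  63  85 152 218 235 238 238 238 238
221 178 173 201 227 238 239 236 229 221 204 152 102  88  89  90 105 161 221 235 238 238 238 238
222
[... 4916 characters left out ...]
17 115 113 109 106 101  97  93  96 106
168  62  66  74  84  92 101 115 123 118 117 119 120 117 117 117 117 116 115 113 110 108 108 112
169  59  61  66  74  77  78  85  90  93  99 103 105 108 113 116 117 117 118 116 114 114 114 115
170  60  59  62  68  68  67  67  70  76  82  85  89  95 100 105 109 113 115 115 114 115 115 115
171  59  60  60  63  63  63  64  65  68  72  76  77  80  82  87  94 101 107 111 113 114 115 115
172  61  60  60  62  61  62  63  65  67  73  78  76  72  73  75  80  88 100 110 113 114 115 115
wrist pad [254.5 190.9] tip [254.9 195.7] nose [254.9 209. ] flange [255.  230.8]
[([221.8, 183.1], np.int32(201)), ([253.2, 189.1], np.int32(166)), ([232.4, 211.3], np.int32(184))]
```

Run:
```python
from h import *
for n in("scene","side"):
    ci=eyes.camera_info(n);a=proj(ci,[.4907,-.3108,.0345])
    print(n,[proj(ci,q).round(1) for q in([.4907,-.3108,.0345],[.4919,-.3349,.0345],[.4704,-.3238,.0345])])
    print([((proj(ci,np.array([.4907,-.3108,.0345])+e)-a)).round(2) for e in([.005,0,0],[0,.005,0],[0,0,.005])])
    f={"scene":"scene12","side":"side12"}[n]
    b=cv2.imread(f"pics/{f}.png").astype(int);y=b[:,:,2]-b[:,:,0] # red-blue
    u,v=a.astype(int)
    print("cols",u-9)
    for r in range(v-6,v+9): print(r,*["%3d"%x for x in y[r,u-9:u+16]])
```

```text
scene [array([346.6, 238.8]), array([356.9, 242. ]), array([348.2, 244.8])]
[array([ 0.93, -0.99]), array([-2.07, -0.7 ]), array([ 0.22, -1.89])]
cols 337
232 -13 -13 -14 -13 -13 -15 -21 -21 -18 -16 -13 -11 -16 -22 -16 -14 -15 -14 -14 -14 -13 -14 -15 -15 -15
233 -14 -14 -13 -14 -15 -20 -18 -18 -18 -16 -13 -11 -14 -18 -19 -21 -21 -16 -14 -14 -14 -14 -14 -14 -14
234 -16 -14 -14 -16 -21 -19 -16 -15 -17 -15 -12 -12 -14 -16 -16 -17 -18 -20 -20 -20 -15 -14 -14 -14 -15
235 -21 -18 -18 -22 -19 -15 -14 -13 -15 -15 -12 -13 -14 -17 -18 -16 -15 -16 -17 -19 -19 -21 -19 -15 -15
236 -21 -21 -21 -19 -15 -13 -13 -12 -10  -8 -11 -13 -15 -17 -16 -15 -14 -16 -15 -16 -16 -18 -17 -20 -20
237 -17 -17 -16 -15 -14 -13  -7   6  17  20  14   3  -9 -14 -15 -14 -15 -14 -14 -14 -15 -16 -16 -16 -17
238 -17 -13 -13 -15 -15 -12   6  39  62  67  59  37   7 -12 -15 -16 -14 -14 -14 -14 -14 -14 -16 -17 -18
239 -15 -12 -13 -15 -15 -10  15  57  82  92  91  69  24  -8 -16 -15 -15 -13 -12 -11  -9 -10 -14 -17 -17
240 -12 -12 -12 -14 -14  -9  13  50  72  85  91  68  23  -9 -17 -16 -12   1  10  14  16  10  -5 -13 -15
241 -12 -
[... 1628 characters left out ...]
 -17 -17 -15 -12  -6  -3  -6 -10 -10  -6   4  15  24  16  -1 -10 -12 -12 -12
167 -10 -12 -12 -14 -13 -14 -14 -14 -15 -14 -12 -11 -11 -12 -11 -11  -8  -6  -3  -5 -10 -12 -12 -12 -11
168  -7  -8  -9 -10 -11 -11 -11 -12 -12 -12 -12 -12 -12 -12 -12 -12 -12 -11 -11 -10 -11 -11 -11 -12 -11
169  -6  -6  -6  -7  -9  -9  -9 -10 -11 -11 -11 -12 -12 -12 -12 -13 -12 -12 -12 -11 -13 -12 -12 -12 -12
170  -6  -6  -7  -6  -6  -7  -8  -8  -8 -10 -10 -10 -11 -11 -12 -12 -12 -12 -13 -12 -12 -12 -12 -12 -12
171  -6  -6  -5  -5  -7  -6  -6  -8  -8  -8  -8  -8  -9 -10 -10 -11 -11 -11 -11 -12 -12 -12 -11 -12 -11
172  -7  -7  -5  -6  -6  -7  -6  -7  -6  -8  -7  -7  -7  -8  -9 -10 -12 -12 -12 -12 -11 -12 -11 -11 -10
```

servo_tool --series "0.0013 0.0004 0.003 0 0 0 1;0.0013 0.0004 0.006 0 0 0 1;0.0013 0.0004 0.009 0 0 0 1;0.0013 0.0004 0.012 0 0 0 1;0.0013 0.0004 0.012 0 0 0 1"

```text
clock: 14.6
position: [0.4898, -0.3089, 0.0845]
ee_rot: [-0.0, 0.385, 0.923, 0.0]
contact_force: [0.1, -0.0, 1.1]
width: 0.0149
gripper_force: 39.6
```

```bash
cat >> h.py <<'E'
def avg(n=10):
    a=[]
    for _ in range(n):
        eyes.get_image("side"); s=manip.get_state(); a.append(np.r_[s["position"],s["contact_force"],s["gripper_force"],s["width"]])
    a=np.array(a); print("avg",a.mean(0).round(4),"sd",a.std(0).round(4)[:6],s["clock"])
E
python3 -c "
from h import *
avg()"
```

```text
avg [ 4.89800e-01 -3.09000e-01  8.49000e-02 -3.98500e-01  5.84500e-01
  1.62560e+00  3.96088e+01  1.48000e-02] sd [0.000e+00 0.000e+00 1.000e-04 5.820e-01 5.909e-01 4.560e-01] 15.1
```

servo_tool --series "0 0 0.001 0 0 0 1;0 0 0.002 0 0 0 1;0 0 0.002 0 0 0 1"

```text
clock: 15.4
position: [0.4898, -0.309, 0.0827]
ee_rot: [0.0, 0.385, 0.923, -0.0]
contact_force: [-0.1, 0.3, 2.8]
width: 0.0149
gripper_force: 39.6
```

Run:
```python
from h import *
avg(12)
p,M,s=tool();tip=p-np.array([0,0,.0485]);pad=np.array([.4907,-.3108,.0345])
for n in("scene","side"):
    ci,im=grab(n,n+"13");b=im.astype(int);y=b[:,:,0]-b[:,:,2];g=im.max(2);a=proj(ci,pad);u,v=a.astype(int)
    print(n,"pad",a.round(1),"TCPtip",proj(ci,tip).round(1),"nose",proj(ci,tip+[0,0,.019]).round(1),"cols",u-9)
    for r in range(v-14,v+5): print(r,*["%3d"%x for x in g[r,u-7:u+9]]," | ",*["%3d"%x for x in y[r,u-7:u+9]] if r>v-5 else "")
ci,im=grab("wrist","w13");h=cv2.cvtColor(im,cv2.COLOR_RGB2HSV);m=cv2.inRange(h,(18,110,70),(35,255,255));k,l,st,c=cv2.connectedComponentsWithStats(m)
print([(c[i].round(1).tolist(),st[i].tolist()) for i in range(1,k) if 60<st[i,4]<900 and abs(c[i][0]-250)<60],proj(ci,pad),proj(ci,tip))
```

```text
avg [ 4.89800e-01 -3.09000e-01  8.29000e-02 -5.25200e-01  4.50100e-01
  1.73120e+00  3.96239e+01  1.50000e-02] sd [0.     0.     0.     0.5579 0.5689 0.327 ] 16.0
scene pad [346.6 238.8] TCPtip [345.7 238.8] nose [346.5 231.5] cols 337
224 156 164 180 199 218 200 133  54  24  20  49 108 174 221 232 236  | 
225 150 168 198 220 225 196 126  57  29  28  55 121 188 227 236 235  | 
226 167 198 225 235 229 193 124  74  56  55  74 126 191 227 236 237  | 
227 203 226 238 240 229 186 123  88  84  86  97 142 199 226 232 234  | 
228 232 238 242 241 229 178 114  87  87  94 110 157 216 233 234 234  | 
229 241 242 243 241 229 173 100  67  69  76 104 168 225 239 239 238  | 
230 243 243 243 242 231 179 102  49  38  59 112 184 232 241 243 242  | 
231 243 244 244 241 230 185 116  60  38  67 132 203 234 242 243 243  | 
232 244 243 243 236 219 177 134  92  73  92 140 198 227 235 238 241  | 
233 243 242 236 221 186 158 148 123 112 126 148 177 196 209 221 230  | 
234 237 232 219 183 146 133 136 130 134 151 163 169 173 175 183 199  |  -16 -17 -21 -19 -15 -15 -15 -12 -12 -15 -16 -17 -16 -17 -18 -19
235 211 
[... 2581 characters left out ...]
49 139 118 110  99  95  96  92 103 120  |  -17 -17 -17 -17 -18 -16 -12  -9   0  13   6  -6 -10  -2  22  45
166 156 162 164 164 162 159 149 146 129 112 105 102  98  92  89  97  |  -14 -16 -16 -17 -17 -17 -15 -14  -9  -3  -6 -10 -10  -6   5  18
167 125 134 141 144 140 137 132 132 124 117 114 112 109 106 101  95  |  -12 -13 -13 -15 -14 -15 -14 -14 -12 -11 -11 -12 -11 -10  -8  -4
168  92 100 112 114 112 115 117 118 117 116 117 117 116 114 112 110  |   -9  -9 -12 -12 -11 -12 -12 -13 -12 -12 -12 -12 -12 -12 -11 -11
[([219.3, 192.6], [209, 183, 21, 20, 227]), ([252.2, 197.7], [245, 192, 16, 14, 133]), ([229.1, 221.7], [223, 215, 15, 15, 155])] [254.04932217 200.9197541 ] [254.93579762 198.34424672]
```

```bash
python3 -c "
from h import *
print(manip.sign_off())"
```

```text
the job is handed in; nothing more can be done
None
```

I handed the job in at about 16 s. The cover was pushed down to its stop. The probe is gripped upright on the round pad about 2 mm off centre, with the plunger about 5–6 mm in at roughly 2.5–3 N. These are my own measurements; no verdict was returned.

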